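Draw the sagging bolt and hold the seed cupboard ajar

TASK

The bolt of the seed cupboard's mesh gate has sagged, and its nose has dropped behind the bent-up lip of the keeper: take it by its knob, lift it over the lip and draw it back out of the keeper without forcing it. Then swing the gate ajar, to a gap of about 9 cm at its free edge so that I can reach in for a jar, and finish holding it there by the knob with the bolt drawn back, because its spring hinges would shut it. Leave the jars in the cupboard and the pot in front of it standing where they are.

Things in the scene. Friction and masses are not known exactly. Their poses are not given: they have to be found in the camera images.
- cupboard: Low wooden cupboard fixed to the bench, 95 mm deep, 300 mm wide, 205 mm high, with a wire-mesh gate filling its front. Origin on its underside, half-way along it, 52.5 mm behind its front face; -x points out of its front, +y along the front from the hinge side to the bolt's keeper, z up.
- gate: The gate (wooden stiles and rails round steel mesh, 223 mm wide, z 18 to 189 mm, 15 mm thick). Origin on its vertical hinge axis, at bench height, at x = -52.5, y = -114 mm of the cupboard; its y axis points along the gate to its free edge (at y = 226 mm) and its -x axis out of its front face (x = 0), and both turn with it. The spring hinges pull it shut all the time: opening it takes about 2 N at the drawn-back knob.
- gate_angle (a joint): Opening angle of the gate, rad: 0 shut, growing as the free edge swings out towards the front (counterclockwise from above), up to 1.6. The gap at the free edge is 0.226 m times the angle, about; 0.40 rad is 9 cm.
- knob (a point): Centre of the bolt's knob: a plain steel cylinder, 16 mm in diameter and 26 mm long, axis square to the gate's face, on a thin stalk; 43 mm in front of the gate's face, 160 mm above the bench when sagged, 186 mm along the gate from the hinge axis when the bolt is fully shot (136 mm drawn). Staples and keeper stand out 25 mm from the face. Free space round the knob; the cupboard's top is 45 mm higher.
- bolt_draw (a joint): How far the bolt (12 mm round steel bar along the gate, with the knob on it) is drawn back towards the hinge, m: 0 fully shot, 0.050 fully drawn; it starts at 0 to 0.004. Sagged, it can move only to about 0.007, where the step behind its nose catches on the keeper's lip; the nose is out of the keeper from 0.025. About 1 N of friction, no spring.
- bolt_lift (a joint): Height of the bolt above its sagged rest, m: 0 to 0.013, the play in its tall staples. It falls by its own weight (about 0.16 kg). The nose passes over the keeper's lip when lifted more than 0.006.
- bolt: The bolt with its knob. Origin on the bar's axis at the knob, 10.5 mm in front of the gate's face; axes as the gate's.
- keeper: Steel strap on the cupboard's post at the free edge of the gate, in which the bolt's nose sits; its lower edge on the gate's side is bent up 5 mm into the notch under the bolt. Origin and axes as the cupboard's; the strap's middle is at x = -65, y = 132, z = 165 mm.
- pot: Small terracotta pot with soil, 68 mm wide, 58 mm high, loose, in front of the cupboard, just outside the gate's path as far as 0.6 rad. Origin at the middle of its underside.
- jar_1: Glass seed jar with a green lid, 52 mm wide, 69 mm high, loose on the floor inside the cupboard. Origin at the middle of its underside.
- jar_2: Glass seed jar with a red lid, the same size, also inside. Origin at the middle of its underside.
- jar_3: Glass seed jar with a white lid, the same size, also inside. Origin at the middle of its underside.
Mind the look-alikes: they are no part of the job. Leave any purple or turquoise look-alike of the pot alone.

How it is judged:
By the outcome, as a careful person would: the job done as asked, in the order asked, and still so for the second after the job is handed in, while the arm keeps its last pose, push and grip.
It also fails if it takes over 32 s, if anything falls off the work surface, if the arm or the gripper's body presses on something with over 40 N, if the wrist force passes 120 N, or if a joint passes its speed limit or range.

ROBOT

A 6-joint arm with a two-finger parallel gripper is mounted at the origin on the work surface; the furniture and walls round the work are solid. World frame = base frame: x ahead of the robot, y to its left, z up, the work surface at z = 0. Lengths are in mm, angles in degrees, forces in N, time in s.
With the tool pointing down it reaches from about 350 to 850 mm from the base axis. Payload 8.1 kg.
Tool frame: the origin (TCP) lies midway between the tips of the shut fingers; the grasp point (between the pads) lies 19 mm behind it (r.grip_depth is the distance from the TCP to the grasp point, in mm); z points along the fingers, y is the direction in which the jaws open and shut (so a half turn about z gives the same grasp; the last joint's range is limited). The gripper opens to 85 mm and grips with 20 to 120 N. Pads are 22 mm wide; open, the fingers measure 114 mm over their backs; the gripper's body (76 mm by 85 mm) begins 54 mm behind the grasp point. The pads swing forward as they close: fully open they stand 13 mm farther back than shut.
Start: joints at [69.935, 7.471, 85.268, -0, 87.261, -4.893], TCP at [157.008, 579.097, 231.292] pointing down, gripper open.
Joint ranges: [-169.43, 169.43], [-51.17, 129.36], [1.28, 143.12], [-76.62, 256.62], [0, 156.53], [-152.29, 152.29]. Speed limits (degrees/s): [136.94, 136.94, 159.86, 180, 180, 180].

INTERFACE

Orientations are given as [roll, pitch, yaw] about the fixed x, y, z axes, in that order (R = Rz(yaw) Ry(pitch) Rx(roll)).
In Python, from bench import r, imaging gives the robot as it stands.
- The arm moves only by the shell command python3 -m creep 'ROWS' [FORCE]. ROWS is text: rows parted by semicolons, each of 7 numbers parted by spaces: the shift along the tool's x, y, z in cm, then the turn, a rotation vector about the tool's x, y, z in degrees, then the finger opening in cm, from 0 to 8.54. In form: dx dy dz ax ay az gripper; .... A call has 1 to 20 rows; each row is the pose to reach, as a shift and turn from the pose measured when the call began, along the tool's axes at that moment; what a row does not reach only later rows make up. A row lasts 1/10 s, in which the tool goes at most 50 mm and 8.59 degrees, less where a joint would pass 70% of its speed; a pose out of reach is approached as far as the arm can. A call with a gripper value outside its range is refused whole. The fingers move at their own pace and stop on an object; FORCE is the grip in N (left out, the last holds). Time passes only in rows, so rows that repeat a pose let the fingers close. It gives the time, the measured TCP pose, the force and the opening at its end, in the units of the state.
- r.sense(): the state, without advancing time (a new reading comes with each control period).
- imaging.snapshot(name): name is "scene" or "top"; returns the picture (480x640x3 uint8, red, green, blue); there is no depth.
- imaging.camera_info(name): a dict with "camera_matrix" (3x3 intrinsics, pixels), "R" (3x3) and "t" (3): a world point X has camera coordinates R X + t. Camera axes: x right, y down, z forward; pixel columns grow to the right and rows downward; lengths in mm; the calibration is good to about 2 mm. A picture is of the moment at which its call begins. camera_info takes no time and is no camera call.
- r.hand_in(): hands the job in, once; it reports no verdict.
The state is a dict: "time": time; "joint_pos": joint angles; "qd": joint speeds; "joint_efforts": joint torques, N m; "tool_pos": TCP position; "tcp_rot": TCP orientation; "ft_force": force on the tool from outside, world axes, zero at the start; "wrist_torque": the same for the moment, N m; "finger_gap": finger opening in mm.
Only numpy, scipy, OpenCV 4.12 (cv2) and the standard library are available. Lean on these libraries where they do the work, as an engineer would, in place of code of your own. Each camera call takes 0.05 s, during which the arm holds its last target.

## Working session

There is one attempt and no reset: what is moved stays moved. The work goes in short steps, Python scripts to look and compute and a shell command to move; the robot and the scene stay as the last step left them, time stands still between calls to the robot, and variables do not carry over. Pictures are saved under pics/ and viewed, and the job is handed in when it is done.

```bash
ls; mkdir -p pics
python3 - <<'E'
from bench import r, imaging
import cv2
for n in("scene","top"):
    im=imaging.snapshot(n); cv2.imwrite(f"pics/{n}0.png",im[:,:,::-1])
    c=imaging.camera_info(n); print(n,c["camera_matrix"],c["R"],c["t"])
print(r.sense())
E
```

```text
pics
scene [[496.89236757   0.         312.35554551]
 [  0.         496.89236757 237.5067617 ]
 [  0.           0.           1.        ]] [[-0.99857742  0.04895164 -0.02113931]
 [ 0.048139    0.65716703 -0.75220618]
 [-0.02292967 -0.75215373 -0.65858864]] [342.16044059 246.62759829 751.17145344]
top [[541.57212393   0.         316.83619153]
 [  0.         541.57212393 236.52291009]
 [  0.           0.           1.        ]] [[ 0.38871582 -0.92135583  0.00185581]
 [-0.71554067 -0.30315102 -0.62936555]
 [ 0.58043221  0.24331644 -0.77710717]] [-369.2539713   236.88042923  960.70548031]
{'time': 0.1, 'joint_pos': array([ 6.99359599e+01,  7.51002849e+00,  8.53238049e+01,  2.09643934e-04,
        8.72600266e+01, -4.89326353e+00]), 'qd': array([-0.05598024, -0.07334585, -0.20446138, -0.00351273,  0.01857598,
        0.04797929]), 'joint_efforts': array([ 7.56416994e-04, -5.70953035e+01, -5.01939762e+01, -2.60504912e-04,
        8.27461045e-03,  5.73434932e-05]), 'tool_pos': array([156.8292956 , 578.63551316, 230.34982634]), 'tcp_rot': array([-1.79906500e+02, -8.21485605e-03,  1.64829207e+02]), 'ft_force': array([-1.05035721, -0.26350589, -0.45130455]), 'wrist_torque': array([-0.04036099,  0.03252948,  0.03719959]), 'finger_gap': 85.74777246350085}
```

View pics/scene0.png

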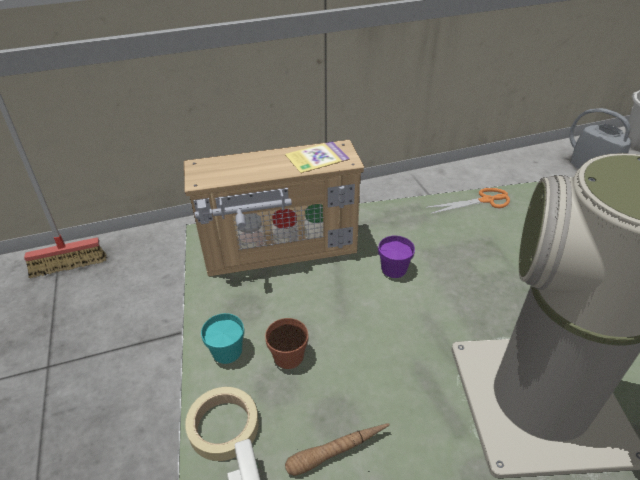

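View pics/top0.png

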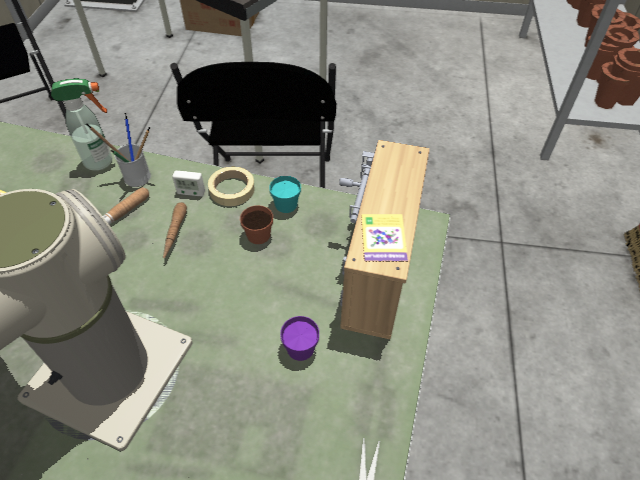

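The scene view shows the cupboard (roughly 185–362, 145–270) with the bolt at about (200–290, 205), the terracotta pot at (287,343), turquoise and purple look-alikes at (223,338) and (396,256). I'll enlarge both to get landmarks.

Run:
```python
import cv2
a=cv2.imread("pics/scene0.png")[135:285,170:370]; cv2.imwrite("pics/sc.png",cv2.resize(a,None,fx=4,fy=4,interpolation=cv2.INTER_CUBIC))
a=cv2.imread("pics/top0.png")[130:345,320:460]; cv2.imwrite("pics/tc.png",cv2.resize(a,None,fx=2.79,fy=2.79,interpolation=cv2.INTER_CUBIC))
```

```text
(no output)
```

View pics/sc.png

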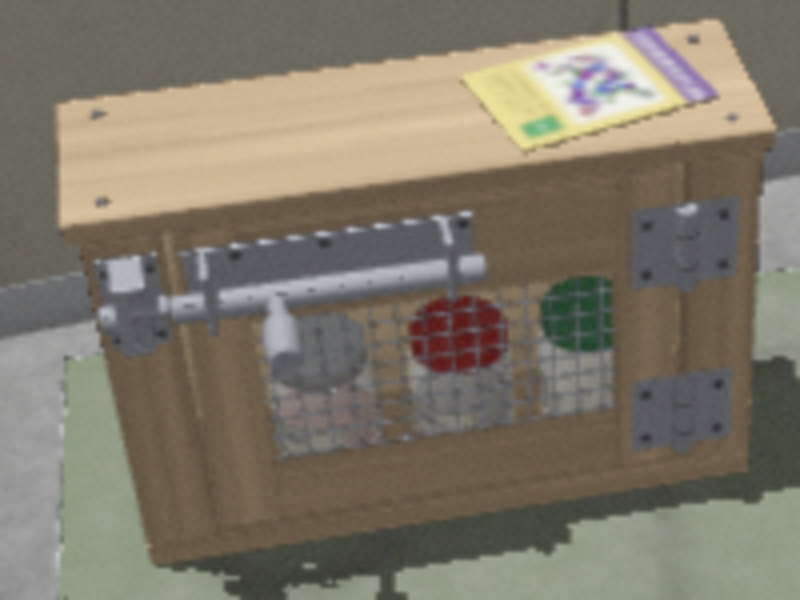

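View pics/tc.png

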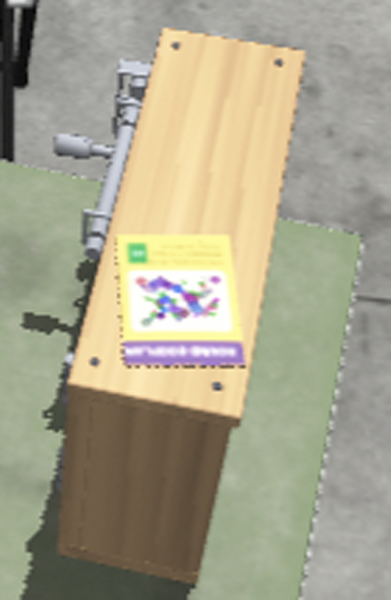

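```bash
cat > h.py <<'E'
import numpy as np
from bench import r, imaging
C={n:imaging.camera_info(n) for n in("scene","top")}
def proj(n,X):
    c=C[n]; p=c["R"]@np.asarray(X,float)+c["t"]; p=c["camera_matrix"]@p; return p[:2]/p[2]
def ray0(n,uv,z):
    c=C[n]; d=c["R"].T@np.linalg.solve(c["camera_matrix"],[*uv,1]); o=-c["R"].T@c["t"]; return o+d*(z-o[2])/d[2]
def cw(p,L):
    a=p[2]; x,y,z=L; return np.array([p[0]+np.cos(a)*x-np.sin(a)*y,p[1]+np.sin(a)*x+np.cos(a)*y,z])
E
cat > fit.py <<'E'
from h import *
from scipy.optimize import least_squares
obs=[("scene",(208.75,276.25),lambda q:(-52.5,150,0)),("scene",(356.75,252.5),lambda q:(-52.5,-150,0)),
("top",(340.8,328.2),lambda q:(-52.5,-150,0)),("top",(389.9,339),lambda q:(42.5,-150,0))]
for n,l in (("scene",[(185.5,192),(363.75,172),(349.5,140),(184.25,160.75)]),("top",[(378.4,140),(344.4,268),(406,281.3),(429.3,147.9)])):
    sg=[(1,1),(1,-1),(-1,-1),(-1,1)] if n=="scene" else [(1,1),(1,-1),(-1,-1),(-1,1)]
    for uv,(f,s) in zip(l,sg):
        obs.append((n,uv,lambda q,f=f,s=s:((-52.5-q[3]) if f>0 else 42.5+q[5],s*(150+q[4]),205)))
obs.append(("scene",(239.9,217.5),lambda q:(-95.5,72-q[6],160)))
obs.append(("top",(345.8,182.3),lambda q:(-95.5,72-q[6],160)))
def f(q): return np.concatenate([proj(n,cw(q,L(q)))-uv for n,uv,L in obs])
best=min((least_squares(f,[450,-250,a,3,3,3,2],loss='soft_l1') for a in np.arange(-3,3.1,.7)),key=lambda s:s.cost)
q=best.x;np.set_printoptions(precision=2,suppress=True)
print(q,np.degrees(q[2])); print(f(q).reshape(-1,2))
print("knob",cw(q,(-95.5,72-q[6],160)),"hinge",cw(q,(-52.5,-114,0)))
for nm,uv in(("pot",(287,331)),("turq",(223,326))):
    print(nm,ray0("scene",uv,58))
print("pot top",ray0("top",(257,216),58),ray0("top",(285,186),58))
E
python3 fit.py
```

```text
[ 391.91 -376.52   11.15   -0.36    5.31    2.98   -0.51] 638.9902076491048
[[-1.22 -0.52]
 [-0.06 -0.59]
 [-0.95  1.3 ]
 [ 0.3   1.49]
 [-0.83 -2.  ]
 [ 0.19 -6.18]
 [ 0.02 -1.61]
 [-0.36 -1.44]
 [-0.62  0.01]
 [-0.49 -0.31]
 [-0.19 -1.2 ]
 [-0.6   0.41]
 [-0.04  2.16]
 [-0.08  0.27]]
knob [ 448.6  -270.87  160.  ] hinge [ 271.11 -342.48    0.  ]
pot [ 376.24 -110.91   58.  ]
turq [ 478.88 -127.71   58.  ]
pot top [ 383.61 -105.39   58.  ] [ 483.87 -122.07   58.  ]
```

```bash
cat >> h.py <<'E'
from scipy.spatial.transform import Rotation as Ro
def tri(uvs,uvt):
    from scipy.optimize import least_squares
    s=least_squares(lambda X:np.r_[proj("scene",X)-uvs,proj("top",X)-uvt],[440,-270,160]); return s.x,s.fun
def row(P,az,grip,tilt=0):
    "row to world TCP P, tool down, jaw azimuth az deg (world)"
    s=r.sense(); R0=Ro.from_euler('xyz',s["tcp_rot"],degrees=True)
    Rt=Ro.from_euler('xyz',[180,0,az+90],degrees=True)
    d=R0.inv().apply(np.asarray(P)-s["tool_pos"])/10; w=(R0.inv()*Rt).as_rotvec(degrees=True)
    return " ".join(f"{v:.2f}" for v in [*d,*w,grip])
E
python3 - <<'E'
from h import *
np.set_printoptions(precision=1,suppress=True)
print(tri((240.75,222.5),(340.5,182)));print(tri((238.7,212.5),(351.5,183.2)))
for uv in((95,160),(132,180),(187,185),(230,187)):print(ray0("top",uv,0))
for P in((350,430,320),(500,100,320),(440,-255,300)): print(row(P,9,6))
E
python3 - <<'E'
import cv2
a=cv2.imread("pics/scene0.png")[190:240,190:300]; cv2.imwrite("pics/sk.png",cv2.resize(a,None,fx=7,fy=7,interpolation=cv2.INTER_CUBIC))
a=cv2.imread("pics/top0.png")[140:230,320:400]; cv2.imwrite("pics/tk.png",cv2.resize(a,None,fx=6,fy=6,interpolation=cv2.INTER_CUBIC))
E
```

```text
(array([ 446.1, -261.6,  160.9]), array([ 0.2,  0.2,  0.2, -0.3]))
(array([ 449.6, -283.2,  164.4]), array([ 0.7,  0.6,  0.6, -0.8]))
[435.  361.2   0. ]
[413.1 239.8   0. ]
[449.  113.6   0. ]
[482.   19.3   0. ]
-22.53 -9.30 -8.95 -0.09 0.05 65.83 6.00
-45.65 -37.23 -8.91 -0.09 0.05 65.83 6.00
-49.15 -73.06 -6.85 -0.09 0.05 65.83 6.00
```

View pics/sk.png

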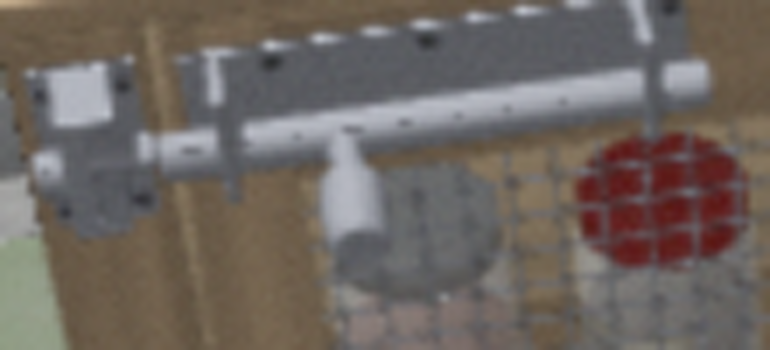

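View pics/tk.png

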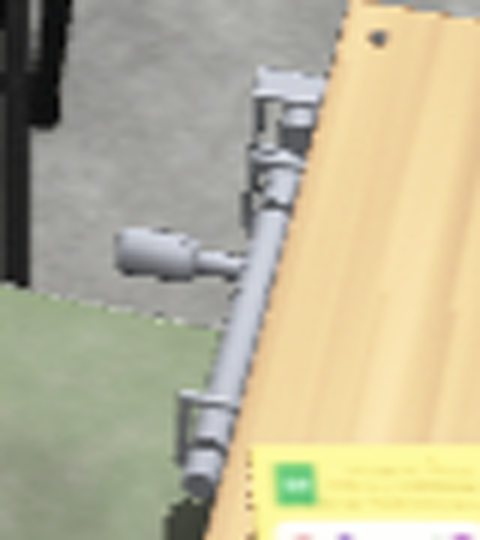

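The knob is the cylinder at scene (240,217) and top (346,182), with its centre near (448,-271,160). The views agree to about 2 mm. Next I travel high around the base to above it.

Run:
```python
from h import *
for P in((280,400,370),(440,100,370),(450,-255,290)): print(row(P,9,6))
```

```text
-16.56 -14.04 -13.94 -0.09 0.05 65.83 6.00
-39.85 -38.81 -13.91 -0.09 0.05 65.83 6.00
-50.11 -72.80 -5.85 -0.09 0.05 65.83 6.00
```

```bash
python3 -m creep '-16.6 -14 -14 0 0 66 4.5;-16.6 -14 -14 0 0 66 4.5;-16.6 -14 -14 0 0 66 4.5;-16.6 -14 -14 0 0 66 4.5;-16.6 -14 -14 0 0 66 4.5;-39.8 -38.8 -14 0 0 66 4.5;-39.8 -38.8 -14 0 0 66 4.5;-39.8 -38.8 -14 0 0 66 4.5;-39.8 -38.8 -14 0 0 66 4.5;-39.8 -38.8 -14 0 0 66 4.5;-39.8 -38.8 -14 0 0 66 4.5;-39.8 -38.8 -14 0 0 66 4.5;-50 -73 -6 0 0 66 4.5;-50 -73 -6 0 0 66 4.5;-50 -73 -6 0 0 66 4.5;-50 -73 -6 0 0 66 4.5;-50 -73 -6 0 0 66 4.5;-50 -73 -6 0 0 66 4.5;-50 -73 -6 0 0 66 4.5;-50 -73 -6 0 0 66 4.5' 40
python3 - <<'E'
from h import *
print(r.sense()["tcp_rot"])
for z in (250,145): print(row((448.3,-271,z),9,4.5))
E
```

```text
time: 2.1
tool_pos: [446.8, -260.3, 289.1]
tcp_rot: [-179.8, 0.0, 98.6]
ft_force: [-0.1, 0.4, -0.6]
finger_gap: 44.9
[-1.79784107e+02  1.56825828e-02  9.86194175e+01]
-1.08 -0.00 3.91 -0.22 0.01 -0.38 4.50
-1.07 0.04 14.41 -0.22 0.01 -0.38 4.50
```

```bash
python3 -m creep '-1.1 0 4 0 0 -0.4 4.5;-1.1 0 7 0 0 -0.4 4.5;-1.1 0 10 0 0 -0.4 4.5;-1.1 0 10.4 0 0 -0.4 4.5;-1.1 0 10.4 0 0 -0.4 4.5'
python3 - <<'E'
from h import *
import cv2
a=imaging.snapshot("scene")[130:280,170:370,::-1]; b=imaging.snapshot("top")[100:250,280:480,::-1]
cv2.imwrite("pics/a1.png",cv2.resize(a,None,fx=4,fy=4,interpolation=2)); cv2.imwrite("pics/b1.png",cv2.resize(b,None,fx=4,fy=4,interpolation=2))
print(row((448.3,-271,145),9,4.5))
E
```

```text
time: 2.6
tool_pos: [447.7, -270.5, 184.5]
tcp_rot: [-179.7, -0.1, 99.0]
ft_force: [0.5, 0.9, -0.4]
finger_gap: 45.0
0.08 -0.06 4.21 -0.11 0.12 0.04 4.50
```

View pics/a1.png

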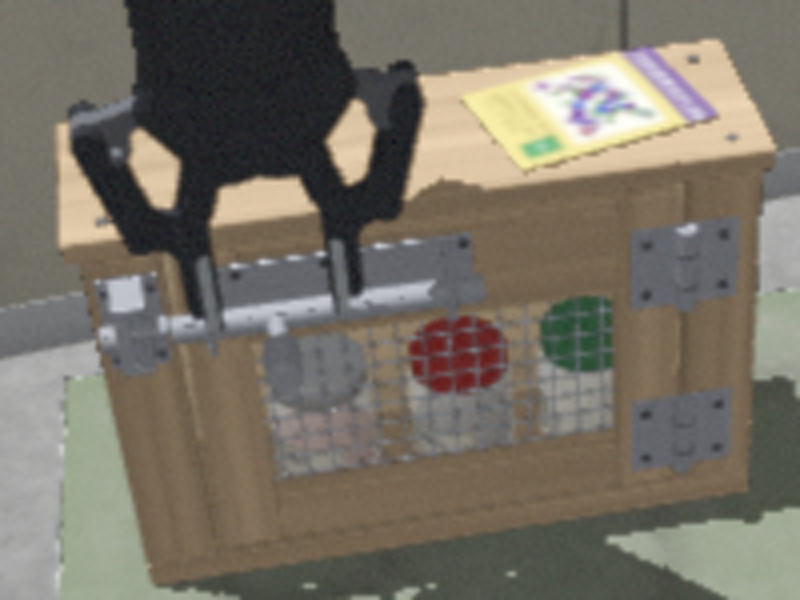

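View pics/b1.png

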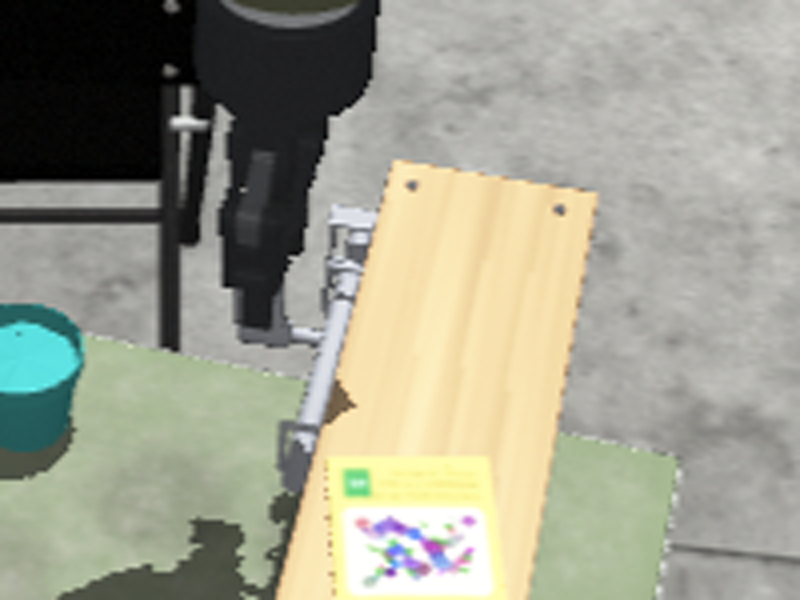

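The fingers straddle the knob: in the scene crop they sit at (205,290) and (345,270) either side of the knob at (278,340). They also clear the cupboard's front in the top view. Lowering and closing.

```bash
python3 -m creep '0 0 1.5 0 0 0 4.5;0.1 0 3 0 0 0 4.5;0.1 -0.05 4.2 0 0 0 4.5;0.1 -0.05 4.2 0 0 0 4.5;0.1 -0.05 4.2 0 0 0 4.5' 
python3 -m creep '0 0 0 0 0 0 2.2;0 0 0 0 0 0 1.8;0 0 0 0 0 0 1.2;0 0 0 0 0 0 1;0 0 0 0 0 0 1;0 0 0 0 0 0 1;0 0 0 0 0 0 1' 40
python3 - <<'E'
from h import *
import cv2
a=imaging.snapshot("scene")[130:280,170:370,::-1]; b=imaging.snapshot("top")[100:250,280:480,::-1]
cv2.imwrite("pics/ab2.png",cv2.resize(np.hstack([a,b]),None,fx=2,fy=2,interpolation=2))
E
```

```text
time: 3.2
tool_pos: [447.9, -270.4, 144.4]
tcp_rot: [-179.8, 0.1, 99.0]
ft_force: [0.1, 0.2, 0.3]
finger_gap: 45.2
time: 3.9
tool_pos: [448.3, -270.7, 145.0]
tcp_rot: [-179.9, 0.1, 99.0]
ft_force: [0.2, -0.1, 6.2]
finger_gap: 14.8
```

View pics/ab2.png

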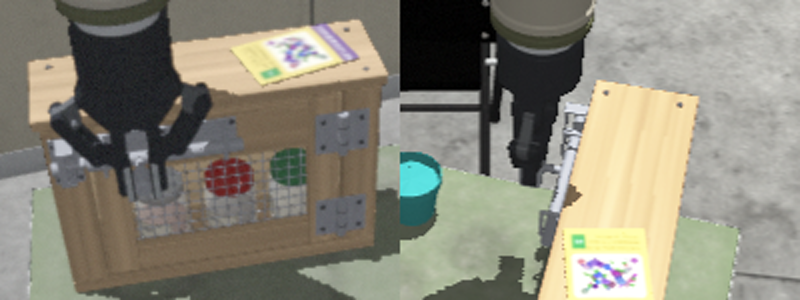

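Gripped, with a gap of about 15 mm on the knob. Lifting 10 mm.

```bash
python3 -m creep '0 0 -0.2 0 0 0 1;0 0 -0.4 0 0 0 1;0 0 -0.6 0 0 0 1;0 0 -0.8 0 0 0 1;0 0 -1.0 0 0 0 1;0 0 -1.0 0 0 0 1;0 0 -1.0 0 0 0 1'
python3 - <<'E'
from h import *
import cv2
a=imaging.snapshot("scene")[170:245,185:285,::-1]; b=imaging.snapshot("top")[125:200,330:430,::-1]
cv2.imwrite("pics/ab3.png",cv2.resize(np.hstack([a,b]),None,fx=4,fy=4,interpolation=2))
E
```

```text
time: 4.7
tool_pos: [448.1, -270.6, 154.9]
tcp_rot: [-179.9, 0.1, 99.0]
ft_force: [-0.9, 0.6, -0.9]
finger_gap: 14.5
```

View pics/ab3.png

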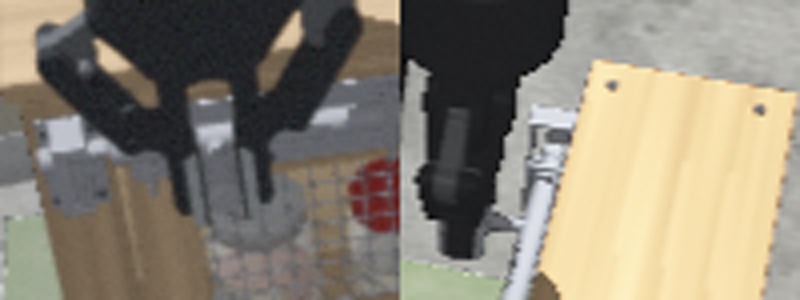

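The bolt appears raised with the knob still between the pads. I draw it back 12 mm first and check the force.

```bash
python3 -m creep '0 -0.3 0 0 0 0 1;0 -0.6 0 0 0 0 1;0 -0.9 0 0 0 0 1;0 -1.2 0 0 0 0 1;0 -1.2 0 0 0 0 1'
```

```text
time: 5.3
tool_pos: [435.7, -272.6, 154.8]
tcp_rot: [-179.8, 0.1, 99.0]
ft_force: [-1.7, -0.1, -1.5]
finger_gap: 14.5
```

Only friction is felt, so it has passed the lip. Drawing on to about 47 mm.

```bash
python3 -m creep '0 -0.4 0 0 0 0 1;0 -0.8 0 0 0 0 1;0 -1.2 0 0 0 0 1;0 -1.6 0 0 0 0 1;0 -2 0 0 0 0 1;0 -2.4 0 0 0 0 1;0 -2.8 0 0 0 0 1;0 -3.2 0 0 0 0 1;0 -3.4 0 0 0 0 1;0 -3.4 0 0 0 0 1'
python3 - <<'E'
from h import *
import cv2
a=imaging.snapshot("scene")[170:245,185:285,::-1]; b=imaging.snapshot("top")[125:200,330:430,::-1]
cv2.imwrite("pics/ab4.png",cv2.resize(np.hstack([a,b]),None,fx=4,fy=4,interpolation=2))
E
```

```text
time: 6.3
tool_pos: [401.6, -278.0, 154.9]
tcp_rot: [-179.8, 0.1, 99.0]
ft_force: [-1.5, 0.1, -1.4]
finger_gap: 14.8
```

View pics/ab4.png

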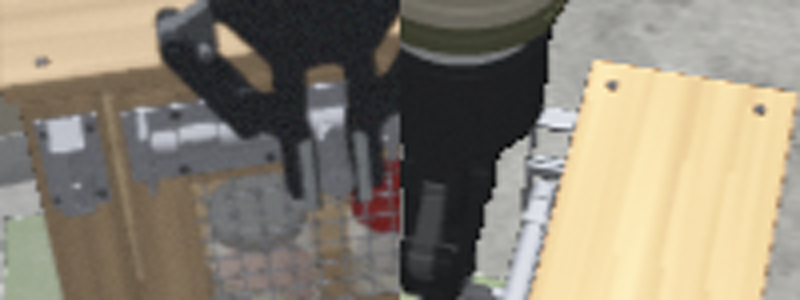

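The nose is out of the keeper: the keeper at (70,150) is empty and the bar ends at the left staple (150,135). Next I work out the arc.

```bash
cat > arc.py <<'E'
from h import *
import sys
H=np.array([271.1,-342.5]); s=r.sense()
R0=Ro.from_euler('xyz',s["tcp_rot"],degrees=True); p=s["tool_pos"]
print(p,np.hypot(*(p[:2]-H)))
for a in map(float,sys.argv[1:]):
    t=np.radians(a);c,S=np.cos(t),np.sin(t); P=np.r_[H+np.array([[c,-S],[S,c]])@(p[:2]-H),p[2]]
    d=R0.inv().apply(P-p)/10; print(a,np.round(d,2))
E
python3 arc.py 1.5 3 4.5 6 7.5 9 10.5 12
```

```text
[ 401.79496442 -277.97550979  154.87568017] 145.7552179591402
1.5 [ 0.36 -0.12 -0.  ]
3.0 [ 0.72 -0.25 -0.  ]
4.5 [ 1.08 -0.38 -0.  ]
6.0 [ 1.43 -0.53  0.  ]
7.5 [ 1.78 -0.68  0.  ]
9.0 [ 2.12 -0.85  0.  ]
10.5 [ 2.46 -1.02  0.  ]
12.0 [ 2.8 -1.2  0. ]
```

```bash
python3 -m creep '0.18 -0.06 0 0 0 -0.75 1;0.36 -0.12 0 0 0 -1.5 1;0.72 -0.25 0 0 0 -3 1;1.08 -0.38 0 0 0 -4.5 1;1.43 -0.53 0 0 0 -6 1;1.78 -0.68 0 0 0 -7.5 1;2.12 -0.85 0 0 0 -9 1;2.46 -1.02 0 0 0 -10.5 1;2.8 -1.2 0 0 0 -12 1;2.8 -1.2 0 0 0 -12 1'
python3 - <<'E'
from h import *
import cv2
a=imaging.snapshot("scene")[130:280,170:370,::-1]; b=imaging.snapshot("top")[100:250,280:480,::-1]
cv2.imwrite("pics/ab5.png",cv2.resize(np.hstack([a,b]),None,fx=2,fy=2,interpolation=2))
E
python3 arc.py 1.5 3 4.5 6 7.5 9 10.5 11
```

```text
time: 7.4
tool_pos: [385.4, -251.8, 154.9]
tcp_rot: [-179.8, 0.0, 111.1]
ft_force: [2.5, -1.5, -1.6]
finger_gap: 14.4
[ 385.5610002  -252.08951127  154.88851099] 145.86081392878634
1.5 [ 0.36 -0.12  0.  ]
3.0 [ 0.72 -0.25  0.  ]
4.5 [ 1.08 -0.38  0.  ]
6.0 [ 1.43 -0.53  0.  ]
7.5 [ 1.78 -0.69  0.  ]
9.0 [ 2.13 -0.85  0.  ]
10.5 [ 2.47 -1.02  0.  ]
11.0 [ 2.58 -1.08  0.  ]
```

View pics/ab5.png

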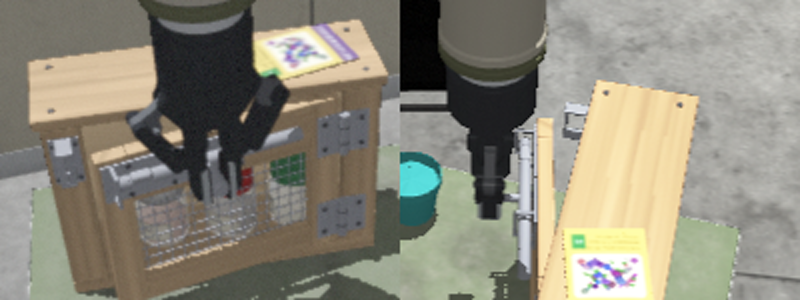

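The gate has swung with the knob, and the forces are about 3 N, as expected from the spring hinges. Continuing to about 23°.

```bash
python3 -m creep '0.36 -0.12 0 0 0 -1.5 1;0.72 -0.25 0 0 0 -3 1;1.08 -0.38 0 0 0 -4.5 1;1.43 -0.53 0 0 0 -6 1;1.78 -0.69 0 0 0 -7.5 1;2.13 -0.85 0 0 0 -9 1;2.47 -1.02 0 0 0 -10.5 1;2.58 -1.08 0 0 0 -11 1;2.58 -1.08 0 0 0 -11 1;2.58 -1.08 0 0 0 -11 1'
python3 - <<'E'
from h import *
import cv2
A=imaging.snapshot("scene")[:,:,::-1]; B=imaging.snapshot("top")[:,:,::-1]
A=np.ascontiguousarray(A)
cv2.imwrite("pics/a6f.png",A); cv2.imwrite("pics/b6f.png",B)
cv2.imwrite("pics/a6.png",cv2.resize(A[130:280,170:370],None,fx=4,fy=4,interpolation=2)); cv2.imwrite("pics/b6.png",cv2.resize(B[100:250,280:480],None,fx=4,fy=4,interpolation=2))
E
```

```text
time: 8.5
tool_pos: [366.2, -231.9, 154.9]
tcp_rot: [-179.8, -0.0, 122.0]
ft_force: [1.9, -1.9, -1.5]
finger_gap: 14.3
```

View pics/a6.png

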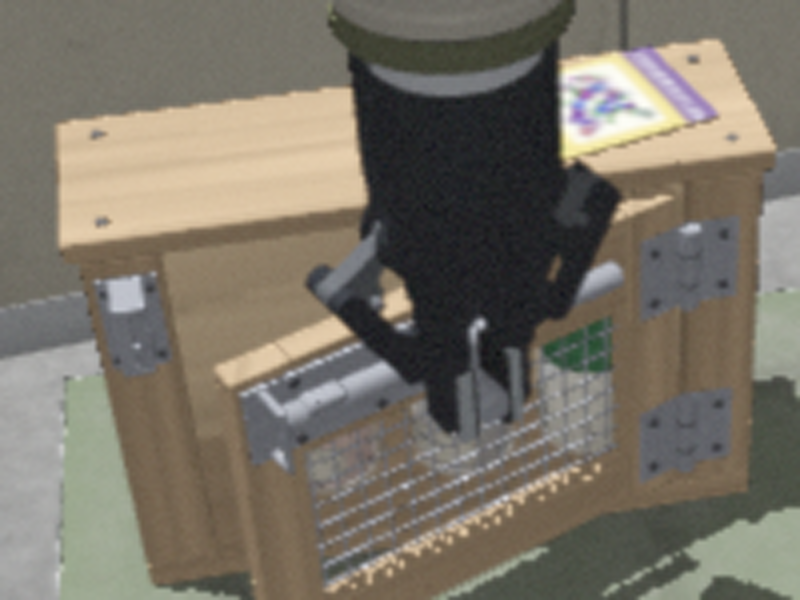

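View pics/b6.png

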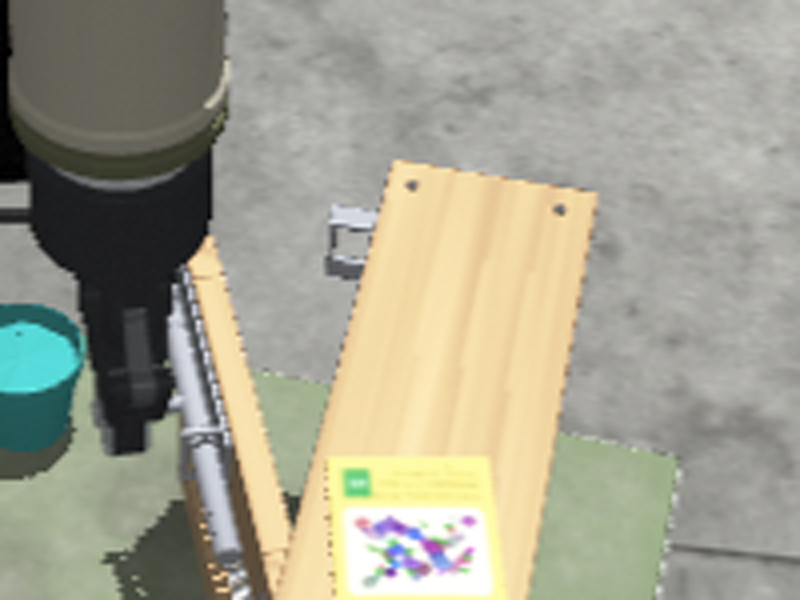

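View pics/a6f.png

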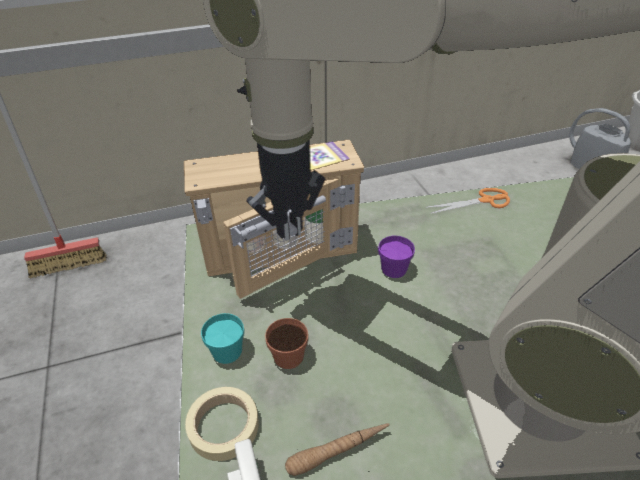

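Run:
```python
from h import *
H=np.array([271.1,-342.5])
for z,uv in((189,(230,227.5)),):
    P=ray0("scene",uv,z); d=P[:2]-H; print(P,np.hypot(*d),np.degrees(np.arctan2(d[1],d[0]))-8.99)
P=ray0("scene",(223.8,222.5),189); d=P[:2]-H; print("back",np.hypot(*d),np.degrees(np.arctan2(d[1],d[0]))-8.99+np.degrees(15/226))
P=ray0("top",(280+207/4,100+240/4),189); d=P[:2]-H; print("top corner?",np.hypot(*d),np.degrees(np.arctan2(d[1],d[0]))-8.99)
s=r.sense(); print(s["tool_pos"],s["ft_force"],s["time"])
import cv2
for n,box in(("scene",(300,380,190,320)),("top",(165,255,230,310))):
    a=cv2.imread(f"pics/{n}0.png").astype(int);b=cv2.imread("pics/%s6f.png"%("a" if n=="scene" else "b")).astype(int)
    y0,y1,x0,x1=box; print(n,np.abs(a-b)[y0:y1,x0:x1].max(2).mean())
```

```text
[ 457.32570653 -216.32599231  189.        ] 224.94420194410668 25.128924564272772
back 227.14495967996785 24.649611340822865
top corner? 223.87102913812382 19.970694881805024
[ 366.23881463 -231.95860778  154.92045057] [ 0.74471797 -2.92828297 -1.35577934] 8.6
scene 15.370865384615385
top 11.890555555555556
```

Run:
```python
from h import *
import cv2
im=cv2.imread("pics/a6f.png"); b=cv2.imread("pics/b6f.png")
for n,I,(y0,y1,x0,x1),k in(("scene",im,(130,280,170,370),4),("top",b,(100,250,280,480),4)):
    J=cv2.resize(I[y0:y1,x0:x1],None,fx=k,fy=k,interpolation=2)
    for ang,col in((22.9,(0,0,255)),(25,(255,0,0))):
        q=[271.1,-342.5,np.radians(-81.01+ang)]
        L=[(0,226,18),(0,226,189),(0,3,189),(15,3,189),(15,226,189),(0,226,189)]
        p=[(proj(n,cw(q,l))-[x0,y0]+.5)*k-.5 for l in L]
        cv2.polylines(J,[np.int32(np.round(p))],False,col,1)
    cv2.imwrite(f"pics/ov_{n}.png",J)
```

```text
(no output)
```

View pics/ov_scene.png

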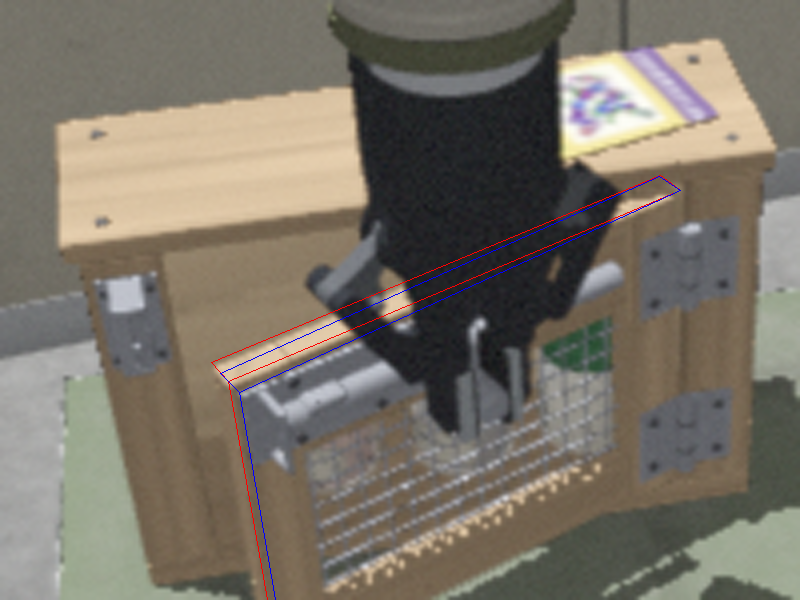

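View pics/ov_top.png

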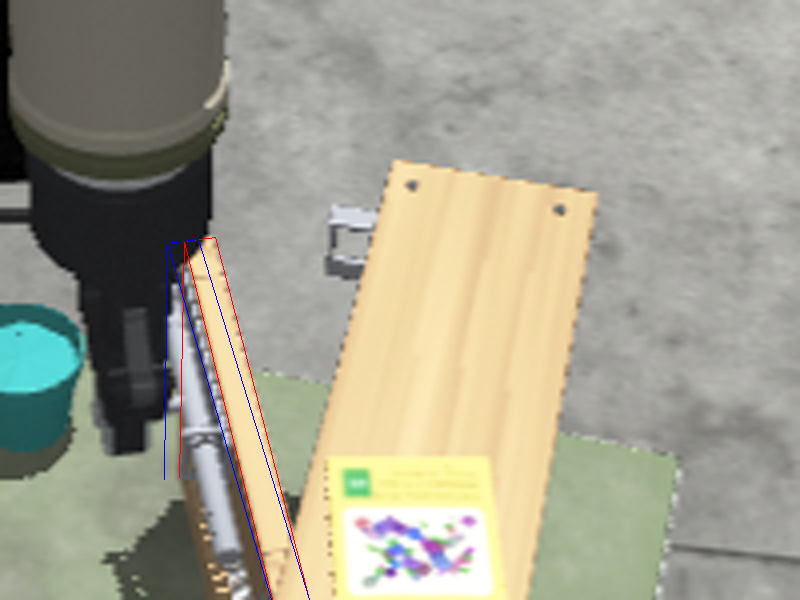

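The overlay puts the gate at 23–24° (about 0.41 rad, a gap of about 9.2 cm). The pot is still at scene (287,343). Handing in.

```bash
python3 -c "
from bench import r
r.hand_in(); s=r.sense(); print(s['time'],s['tool_pos'],s['ft_force'],s['finger_gap'])"
```

```text
the job is handed in; nothing more can be done
the job is handed in; nothing more can be done
```

The job is done and handed in. I took the bolt by its knob, lifted it about 10 mm over the keeper's lip and drew it back about 47 mm. Then I swung the gate ajar, and the gripper is still holding it there by the knob with the bolt drawn.

**Gate opening:** the arm's arc gives 23.0°. The model overlay on both pictures gives 23–24°, a gap of about 9.2 cm. Single corner readings were scattered, from 24 to 25°, and I put that down to pixel error.

**Bolt:** before I swung the gate, the keeper showed empty in the picture. The knob's distance from the hinge works out to a draw of about 46.7 mm.

**Forces:** the last readings were about 3 N at the wrist, and the highest I read at the end of any move was about 6 N, as the fingers closed.

**Pot, look-alikes and jars:** the pot and both look-alikes appear unmoved by eye. My automatic before-and-after picture comparison for the pot proved nothing because of the arm and its shadow. I saw the jars only through the mesh, partly hidden behind the gripper, and did not measure them.

**Time:** the last reading before hand-in was 8.6 s. The final state reading after hand-in was refused, so I have no numbers from the holding second.

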